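# Release a locked drawer through its catch hole

### The arm

A 7-joint arm with a two-finger parallel gripper is mounted at the origin on a cart in front of the work surface, level with it; the furniture and walls round the work are solid. World frame = base frame: x ahead of the robot, y to its left, z up, the work surface at z = 0. Lengths are in m, angles in rad, forces in N, time in s.
With the tool pointing down it reaches from about 0.375 to 0.925 m from the base axis. Payload 3.1 kg.
Tool frame: the origin (TCP) lies midway between the tips of the shut fingers; the grasp point (between the pads) lies 19 mm behind it; z points along the fingers, y is the direction in which the jaws open and shut (so a half turn about z gives the same grasp; the last joint's range is limited). The gripper opens to 85 mm and grips with 20 to 120 N. Pads are 22 mm wide; open, the fingers measure 114 mm over their backs; the gripper's body (76 mm by 85 mm) begins 54 mm behind the grasp point. The pads swing forward as they close: fully open they stand 13 mm farther back than shut.
Start: joints at [1.048, 0.383, 0.044, 1.598, -0.018, 1.161, -0.05], TCP at [0.268, -0.592, 0.231] pointing down, gripper open.
Joint ranges: [-2.61, 2.61], [-0.41, 2.15], [-1.48, 1.57], [0, 2.5], [-1.57, 4.71], [0.05, 1.97], [-2.85, 2.85]. Speed limits (rad/s): [2.79, 2.79, 3.14, 3.14, 3.14, 3.14, 3.14].

### API

Orientations are given as a rotation vector (axis times angle).
In Python, from workcell import r gives the robot as it stands.
- The arm moves only by the tool play_rows, never from a script. Its argument "moves" is a list of rows, each a list of 7 numbers: the gripper's target within -1 to 1 (shut at 1, half-way at 0, fully open at -1), then the shift along the tool's x, y, z in mm, then the turn, a rotation vector about the tool's x, y, z in rad. A call has exactly 10 rows; each row shifts and turns the commanded pose from where the row before left it, along the tool's axes as they then stand; what a row does not reach is not made up. A row lasts 1/10 s, in which the tool goes at most 50 mm and 8.59 degrees, less where a joint would pass 70% of its speed; a pose out of reach is approached as far as the arm can. A call with a gripper value outside its range is refused whole. The fingers move at their own pace and stop on an object; "grip_force" is the grip in N (left out, the last holds). Time passes only in rows, so rows that do not move let the fingers close, or fill a call up. It gives the time, the measured TCP pose, the force and the opening at its end, in the units of the state.
- r.sense(): the state, without advancing time (a new reading comes with each control period).
- r.capture(name): name is "scene" or "top" or "wrist"; returns a dict with "frame" (480x640x3 uint8, blue, green, red), "fx", "fy", "cx", "cy" (pixels), "T" (4x4, takes a point from camera to world coordinates); the wrist camera has in their place "mount" (4x4, takes a point from camera to tool coordinates, whose origin is the TCP and whose axes are the flange's). Camera axes: x right, y up, looking along -z (the intrinsics and any distortion apply to the point x, -y, -z); pixel columns grow to the right and rows downward; lengths in m; the calibration is good to about 2 mm. The wrist camera is an equidistant fisheye: a pixel r from the principal point sees the ray r / f radians off the axis. A picture is of the moment at which its call begins: read the wrist's pose just before it. There is no depth.
- r.finish_job(): hands the job in, once; it reports no verdict.
The state is a dict: "clock": time; "joints": joint angles; "qd": joint speeds; "joint_torque": joint torques, N m; "eef_pos": TCP position; "orientation": TCP orientation; "wrist_force": force on the tool from outside, world axes, zero at the start; "wrist_torque": the same for the moment, N m; "width": finger opening in m.
Only numpy, scipy, OpenCV 4.12 (cv2) and the standard library are available. Lean on these libraries where they do the work, as an engineer would, in place of code of your own. Each camera call takes 0.05 s, during which the arm holds its last target.

### The job

The grey one-drawer cabinet is latched shut. Take the wooden dowel from its wooden stand, feel with its end along the plate on top of the cabinet for the release hole and push the spring catch below it down until the drawer springs out, pressing gently and never harder than about 25 N. Then put the dowel back upright in the stand, fully down in one of its holes, and pull the drawer fully open.

Things in the scene. Friction and masses are not known exactly. Their poses are not given: they have to be found in the camera images.
- cabinet: grey steel one-drawer cabinet, fixed, 160 deep (its x) x 180 wide (y) x 110 high; origin: centre of its underside; the drawer comes out along its -x. On top lies a steel plate 50 (x) x 84 (y) x 4 thick with a 14 mm round hole in its middle and flat screw heads (1.5 high) 36 mm either side of the hole in y. The plate is clamped somewhere along the cabinet's y; its place is not measured.
- feel_start (a point): where to begin feeling: a point level with the plate's top (114 mm above the bench), at 10 mm in the cabinet's x and -20 mm in its y, near the plate's end. The hole's centre lies on the line from this point along the cabinet's +y, anywhere from 8 to 32 mm away.
- catch (a joint): spring catch under the hole, m pressed straight down: 0 at rest, end stop at 0.012, where the force rises steeply. Its flat top, 19 mm across, lies under the hole, 8 mm below the plate's top at rest. It starts to move at about 4 N and frees the drawer about 0.006 to 0.008 down (8 N or so); it springs back when let go.
- drawer (a joint): how far the drawer is out, m: 0 latched, 0.08 fully open at its stop. When the catch is freed an ejector spring pushes it out to 0.025 or somewhat more, where it stays; from there it slides freely (about 1 N of friction).
- handle (a point): middle of the drawer's bar handle: steel bar 10 mm thick, 110 mm long along the cabinet's y, 80 mm above the bench, axis 45 mm in front of the drawer front (40 mm clear behind the bar), 127 mm from the cabinet's origin along -x when shut. Moves with the drawer.
- dowel: plain wooden dowel, 10 mm diameter, 150 mm long, at the start upright in the stand's middle hole with the upper 100 mm out of it; origin at the centre of its lower end, its z along it.
- dowel_tip (a point): centre of the dowel's lower end (same as its origin).
- stand: wooden block fixed to the bench, 50 (x) x 110 (y) x 60 high, origin at the centre of its underside; three upright holes of 14 mm diameter, 50 mm deep, at y = -35, 0 and +35 mm, x = 0.

How it is judged:
On the way, in this order (a step that is already met when the one before it is completed fails the run):
1. the dowel is out of the stand (height (world z) of dowel_tip above 0.062 m and value of joint drawer below 0.005 m), for 0.1 s.
2. the catch is pushed down with the dowel's end in the release hole, and the drawer starts out (value of joint catch above 0.004 m and z of dowel_tip in the frame of feel_start below -0.01 m and horizontal distance between dowel_tip and feel_start below 0.036 m and value of joint drawer above 0.006 m), for 0.05 s.
3. the dowel is back down in the stand and the drawer fully open (height (world z) of dowel_tip below 0.016 m and value of joint drawer above 0.072 m), for 0.1 s.
At the end, for the whole second after the job is handed in: The drawer is open to within 8 mm of its stop; the dowel stands upright (within 7 degrees), fully down (within 6 mm of the hole's floor) in one of the stand's holes, at rest (all of step 3 and angle between dowel's own z axis and vertical below 0.12 rad and horizontal distance between dowel_tip and stand below 0.042 m and linear speed of dowel below 0.02 m/s); the robot touches nothing.
It fails at once if the dowel is pressed against the cabinet, its plate or its catch with more than 40 N (contact force between dowel and cabinet above 40 N).
It also fails if it takes over 72 s, if anything falls off the work surface, if the arm or the gripper's body presses on something with over 40 N, if the wrist force passes 120 N, or if a joint passes its speed limit or range.

## Working session

There is one attempt and no reset: what is moved stays moved. The work goes in short steps, Python scripts to look and compute and a tool call to move; the robot and the scene stay as the last step left them, time stands still between calls to the robot, and variables do not carry over. Pictures are saved under pics/ and viewed, and the job is handed in when it is done.

Besides the shell and the picture viewer there is one more tool, called after ">>>" by a JSON object that holds its "method" and its "body", one argument or row to a line. play_rows: Moves the arm, as the interface text tells. Its arguments: {"type":"object","properties":{"moves":{"type":"array"},"grip_force":{"type":"number"}},"required":["moves"]}

```bash
ls; mkdir -p pics; python3 - <<'E'
from workcell import r
import cv2, numpy as np
print(r.sense())
for n in ("scene","top","wrist"):
    c=r.capture(n); cv2.imwrite(f"pics/{n}0.png",c["frame"]); np.set_printoptions(precision=4,suppress=True)
    print(n,{k:v for k,v in c.items() if k!="frame"})
E
```

```text
pics
{'clock': 0.0, 'joints': array([ 1.04822501,  0.38384139,  0.04382478,  1.59958469, -0.01791213,
        1.16117128, -0.04994086]), 'qd': array([-0.00091013, -0.00053963,  0.00087415,  0.00179195, -0.00125495,
       -0.00106923,  0.00075108]), 'joint_torque': array([-1.29885311e-04, -4.33457780e+01,  1.02456395e+00, -2.49513102e+01,
        1.06663455e-02,  1.13705799e-02,  1.07925231e-06]), 'eef_pos': array([ 0.26748928, -0.5913793 ,  0.2298779 ]), 'orientation': array([-3.06852205e+00, -6.61757283e-01,  1.05698734e-03]), 'wrist_force': array([-0.18005803, -0.75609226, -0.09561037]), 'wrist_torque': array([-0.01728484, -0.05025034,  0.04455097]), 'width': 0.08506475046373797}
scene {'fx': 605.4703250124134, 'fy': 605.4703250124134, 'cx': 320.7940114117609, 'cy': 238.65482136500523, 'T': array([[ 0.6994,  0.5116, -0.4992,  0.1788],
       [-0.7148,  0.4948, -0.4942, -0.312 ],
       [-0.0058,  0.7024,  0.7117,  0.7284],
       [ 0.    ,  0.    ,  0.    ,  1.    ]])}
top {'fx': 514.9341977701695, 'fy': 514.9341977701695, 'cx': 322.89621945069894, 'cy': 230.49189399481494, 'T': array([[-0.0256,  0.9924, -0.1201,  0.4976],
       [-0.9991, -0.0212,  0.0377,  0.1516],
       [ 0.0349,  0.121 ,  0.992 ,  0.9558],
       [ 0.    ,  0.    ,  0.    ,  1.    ]])}
wrist {'fx': 371.64829954431775, 'fy': 371.64829954431775, 'cx': 317.5718954198832, 'cy': 243.73222975826866, 'mount': array([[-0.0005,  0.9621,  0.2728,  0.0699],
       [ 1.    ,  0.0007, -0.0004,  0.0009],
       [-0.0006,  0.2728, -0.9621, -0.1425],
       [ 0.    ,  0.    ,  0.    ,  1.    ]])}
```

View pics/scene0.png

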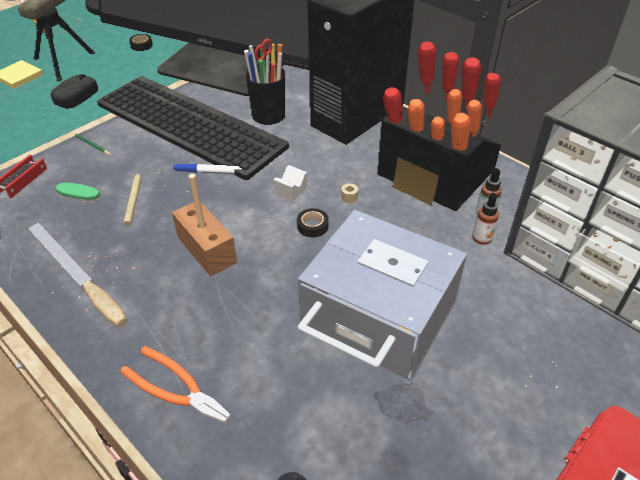

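View pics/top0.png

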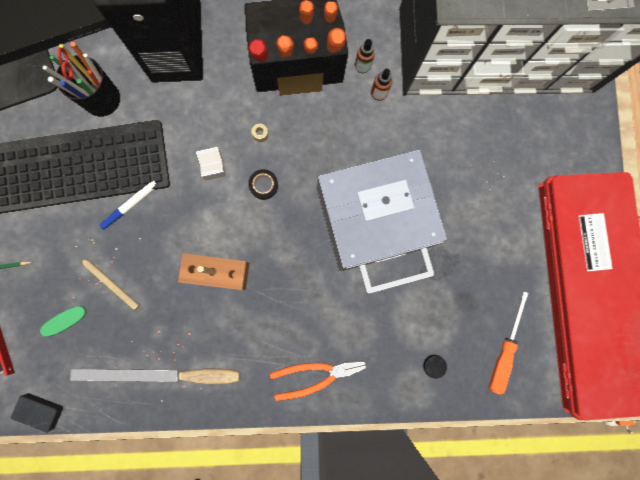

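View pics/wrist0.png

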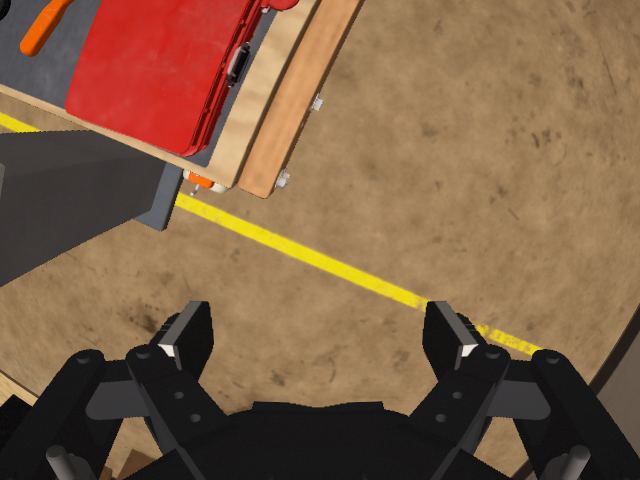

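The scene shows the stand at about (204,238) with the dowel in its middle hole, and the cabinet at (383,290) with its plate and hole near (393,262). In the top view the stand is at (213,272) and the plate's hole near (386,200). The wrist view shows only floor. Next I'll zoom in to get precise pixels.

```bash
python3 - <<'E'
import cv2
t=cv2.imread("pics/top0.png"); s=cv2.imread("pics/scene0.png")
cv2.imwrite("pics/a.png",cv2.resize(t[140:300,310:460],None,fx=5,fy=5,interpolation=cv2.INTER_CUBIC)[:600*2][:, :750])
def crop(im,x,y,w,h,f,n): cv2.imwrite(n,cv2.resize(im[y:y+h,x:x+w],None,fx=f,fy=f,interpolation=cv2.INTER_CUBIC))
crop(t,310,145,150,150,4,"pics/a.png")
crop(t,170,240,90,60,8,"pics/b.png")
crop(s,165,170,80,110,5,"pics/c.png")
crop(s,290,205,185,170,3.5,"pics/d.png")
E
```

```text
(no output)
```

View pics/a.png

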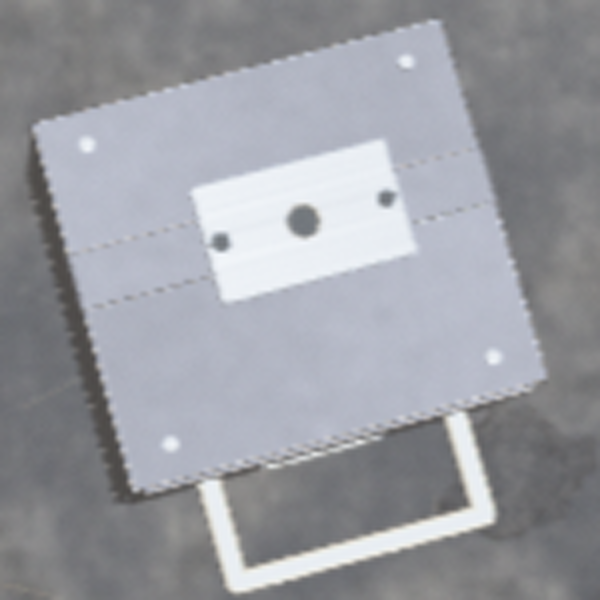

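View pics/b.png

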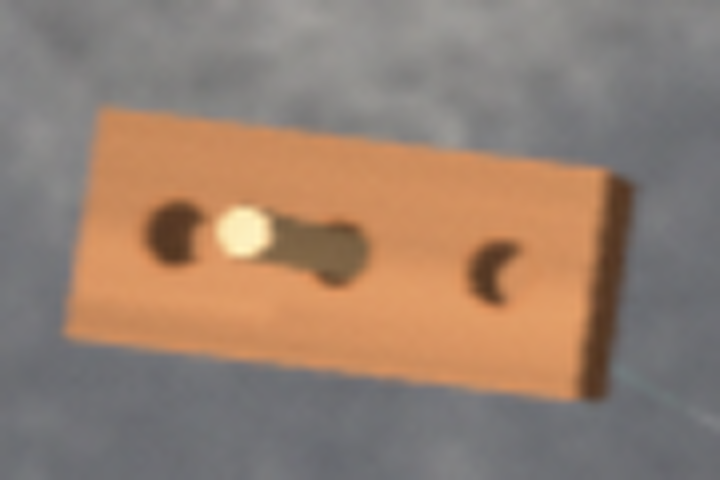

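View pics/c.png

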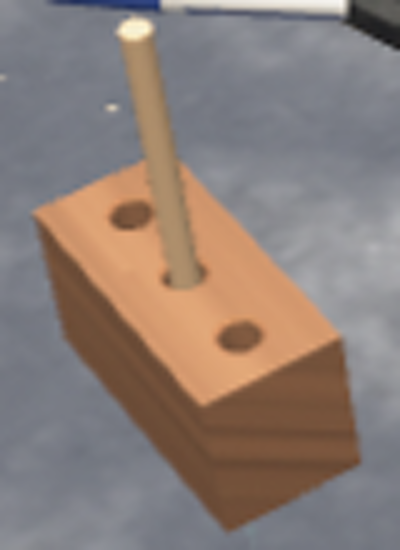

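View pics/d.png

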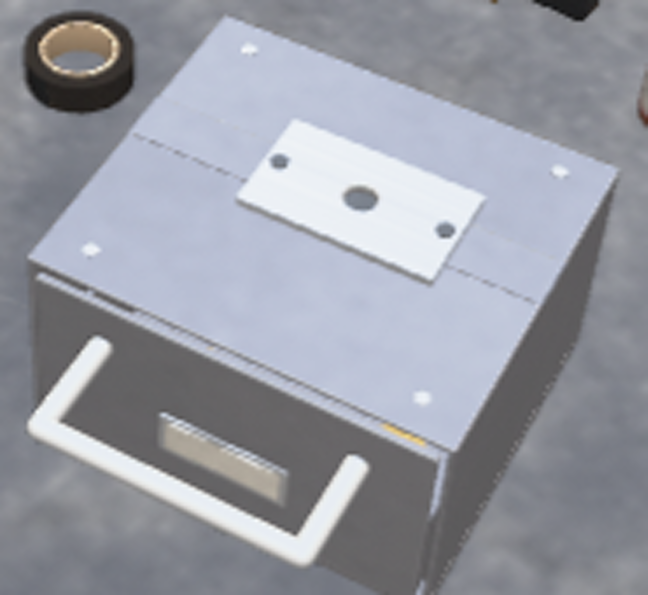

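The cabinet's top corners, the plate's hole, the handle, the stand's top corners with its outer holes and the dowel's top end are all clear in the zoomed crops. I'll cast rays to measure them.

```bash
cat > h.py <<'E'
import numpy as np, cv2
from scipy.spatial.transform import Rotation as R
from workcell import r
np.set_printoptions(precision=4,suppress=True)
CAM={}
def cam(n):
    if n not in CAM: CAM[n]=r.capture(n)
    return CAM[n]
def ray(n,u,v):
    c=cam(n); d=c["T"][:3,:3]@np.array([(u-c["cx"])/c["fx"],-(v-c["cy"])/c["fy"],-1.]); return c["T"][:3,3],d
def onz(n,u,v,z):
    o,d=ray(n,u,v); return (o+d*(z-o[2])/d[2])
def tri(rays):
    A=np.zeros((3,3));b=np.zeros(3)
    for o,d in rays:
        d=d/np.linalg.norm(d);P=np.eye(3)-np.outer(d,d);A+=P;b+=P@o
    p=np.linalg.solve(A,b); return p,[np.linalg.norm((np.eye(3)-np.outer(d,d)/(d@d))@(p-o)) for o,d in rays]
def unc(p,f,x0,y0): return (p[0]+.5)/f-.5+x0,(p[1]+.5)/f-.5+y0
E
python3 - <<'E'
from h import *
def both(name,pt,ps,ft,fs,z):
    a=unc(pt,*ft); b=unc(ps,*fs)
    pa=onz("top",*a,z); pb=onz("scene",*b,z); p,e=tri([ray("top",*a),ray("scene",*b)])
    print(name,pa[:2],pb[:2],"tri",p,np.array(e)); return (pa+pb)/2
A=(4,310,145);D=(3.5,290,205);B=(8,170,240);C=(5,165,170)
cc=[both("cab"+k,t,s,A,D,.11) for k,t,s in (("BL",(35,122),(226,15)),("BR",(440,20),(618,172)),("FR",(546,378),(452,455)),("FL",(138,493),(30,262)))]
o=np.mean(cc,0); x=(cc[0]+cc[1]-cc[2]-cc[3])/2; y=(cc[0]+cc[3]-cc[1]-cc[2])/2
print("cab c",o,"depth",np.linalg.norm(x),"width",np.linalg.norm(y),"yaw",np.arctan2(x[1],x[0]),np.arctan2(-y[0],y[1]))
th=(np.arctan2(x[1],x[0])+np.arctan2(-y[0],y[1]))/2
ex=np.array([np.cos(th),np.sin(th)]);ey=np.array([-ex[1],ex[0]])
h=both("hole",(302,220),(361,198),A,D,.114)
print("hole in cab",(h-o)[:2]@ex,(h-o)[:2]@ey,"feel_start",o[:2]+.01*ex-.02*ey,"hole line",o[:2]+.01*ex+((h-o)[:2]@ey)*ey)
p1=both("barL",(235,580),(40,425),A,D,.08);p2=both("barR",(490,515),(300,553),A,D,.08)
print("handle pred",o[:2]-.127*ex,"meas",(p1+p2)/2)
ss=[both("st"+k,t,s,B,C,.06) for k,t,s in (("BL",(98,108),(178,155)),("BR",(610,168),(342,340)),("FR",(582,402),(205,405)),("FL",(65,337),(35,213)))]
so=np.mean(ss,0); x=(ss[0]+ss[1]-ss[2]-ss[3])/2; y=(ss[0]+ss[3]-ss[1]-ss[2])/2
print("stand c",so,np.linalg.norm(x),np.linalg.norm(y),"yaw",np.arctan2(x[1],x[0]),np.arctan2(-y[0],y[1]))
both("holeL",(178,233),(131,215),B,C,.06);both("holeR",(495,272),(240,337),B,C,.06)
both("doweltop",(245,232),(136,30),B,C,.16)
E
```

```text
cabBL [0.6936 0.1246] [0.6925 0.1253] tri [0.6931 0.125  0.1099] [0.0006 0.0006]
cabBR [ 0.7349 -0.0486] [ 0.7326 -0.0494] tri [ 0.7351 -0.0487  0.1078] [0.0005 0.0005]
cabFR [ 0.5811 -0.0856] [ 0.5775 -0.0867] tri [ 0.5807 -0.086   0.1064] [0.001 0.001]
cabFL [0.5373 0.0861] [0.5362 0.0853] tri [0.5372 0.0861 0.1085] [0.0002 0.0002]
cab c [0.6357 0.0189 0.11  ] depth 0.16001859717051486 width 0.1778477805105843 yaw 0.2411611973495548 0.23597689015298645
hole [0.6491 0.0144] [0.6473 0.0131] tri [0.6493 0.0142 0.1117] [0.0002 0.0002]
hole in cab 0.010951053116113026 -0.007877348495364577 feel_start [0.6501 0.0018] hole line [0.6473 0.0136]
barL [0.5009 0.0437] [0.4998 0.0438] tri [0.5006 0.0439 0.0793] [0.0005 0.0005]
barR [ 0.5258 -0.0667] [ 0.5252 -0.0632] tri [ 0.5247 -0.0651  0.0831] [0.0013 0.0013]
handle pred [ 0.5123 -0.0112] meas [ 0.5129 -0.0106  0.08  ]
stBL [0.572  0.3624] [0.572  0.3577] tri [0.5734 0.3626 0.0559] [0.0013 0.0013]
stBR [0.5564 0.2524] [0.5543 0.252 ] tri [0.5559 0.2531 0.0582] [0.0008 0.0008]
stFR [0.5062 0.2588] [0.5072 0.2605] tri [0.5062 0.2586 0.0622] [0. 0.]
stFL [0.5229 0.369 ] [0.5222 0.3686] tri [0.5228 0.3693 0.0592] [0.0002 0.0002]
stand c [0.5391 0.3102 0.06  ] 0.04967498128611837 0.10972278621404487 yaw -0.16392363632468931 -0.14839241095550207
holeL [0.5446 0.3451] [0.5433 0.3454] tri [0.5441 0.3456 0.0594] [0.0006 0.0006]
holeR [0.5346 0.2773] [0.533  0.2758] tri [0.5344 0.2778 0.0576] [0.0003 0.0003]
doweltop [0.5392 0.3108] [0.5386 0.3106] tri [0.5391 0.311  0.1595] [0.0002 0.0002]
```

```bash
cat >> h.py <<'E'
PSI=1.809
def Rdown(psi): return np.array([[np.cos(psi),np.sin(psi),0],[np.sin(psi),-np.cos(psi),0],[0,0,-1.]])
def show(tgt=None):
    s=r.sense(); M=R.from_rotvec(s["orientation"]).as_matrix()
    print("t %.2f"%s["clock"],"p",s["eef_pos"]*1000,"yaw %.4f"%np.arctan2(M[1,0],M[0,0]),"z",M[:,2],"F",s["wrist_force"],"T",s["wrist_torque"],"w %.4f"%s["width"])
    if tgt is not None: print("shift tool mm",M.T@(np.array(tgt)-s["eef_pos"])*1000)
    print("turn to down", (R.from_matrix(M).inv()*R.from_matrix(Rdown(PSI))).as_rotvec())
    return s,M
E
python3 - <<'E'
from h import *
s,M=show(); 
w=(R.from_matrix(M).inv()*R.from_matrix(Rdown(PSI))).as_rotvec()/10
print("w",w)
tgt=np.array([.46,-.2,.26]); S=np.zeros((3,3));Q=M.copy()
for k in range(10): S+=Q; Q=Q@R.from_rotvec(w).as_matrix()
v=np.linalg.solve(S,tgt-s["eef_pos"]); print(v*1000)
E
```

```text
t 0.25 p [ 267.6994 -591.8216  230.5965] yaw 0.4248 z [-0.0006  0.0011 -1.    ] F [-0.6858 -0.0804 -0.2411] T [-0.0493 -0.0012  0.0166] w 0.0852
turn to down [-0.0011 -0.0008 -1.3842]
w [-0.0001 -0.0001 -0.1384]
[47.1935 -3.1609 -2.9323]
```

>>> {"method": "play_rows", "body": {
  "moves": [
    [-1,47,-3,-3,0,0,-0.138],
    [-1,47,-3,-3,0,0,-0.138],
    [-1,47,-3,-3,0,0,-0.138],
    [-1,47,-3,-3,0,0,-0.138],
    [-1,47,-3,-3,0,0,-0.138],
    [-1,47,-3,-3,0,0,-0.138],
    [-1,47,-3,-3,0,0,-0.138],
    [-1,47,-3,-3,0,0,-0.138],
    [-1,47,-3,-3,0,0,-0.138],
    [-1,47,-3,-3,0,0,-0.138]
  ]
}}

```text
clock: 1.25
eef_pos: [0.462, -0.2003, 0.2615]
orientation: [1.938, 2.472, 0.001]
wrist_force: [-0.2, 0.7, 0.5]
width: 0.0853
```

```bash
python3 - <<'E'
from h import *
show([.539,.3107,.26])
E
```

```text
t 1.25 p [ 462.0456 -200.3427  261.4641] yaw 1.8120 z [ 0.001   0.0003 -1.    ] F [-0.2274  0.6738  0.4845] T [ 0.0211 -0.0022 -0.0053] w 0.0853
shift tool mm [477.8658 196.7998   1.6746]
turn to down [ 0.001 -0.     0.003]
```

>>> {"method": "play_rows", "body": {
  "moves": [
    [-1,45,18,0,0,0,0],
    [-1,45,19,0,0,0,0],
    [-1,45,19,0,0,0,0],
    [-1,45,19,0,0,0,0],
    [-1,45,19,0,0,0,0],
    [-1,45,19,0,0,0,0],
    [-1,45,19,0,0,0,0],
    [-1,45,18,0,0,0,0],
    [-1,45,18,0,0,0,0],
    [-1,45,18,0,0,0,0]
  ]
}}

```text
clock: 2.25
eef_pos: [0.5383, 0.2794, 0.2613]
orientation: [1.948, 2.464, -0.0]
wrist_force: [1.0, 0.4, -0.7]
width: 0.0854
```

```bash
python3 - <<'E'
from h import *
show([.539,.3107,.11])
E
```

```text
t 2.25 p [538.2731 279.4419 261.2563] yaw 1.8039 z [ 0.0003 -0.0004 -1.    ] F [ 0.9636  0.3538 -0.6583] T [-0.0168 -0.0153  0.0008] w 0.0854
shift tool mm [ 30.3117   7.8903 151.2449]
turn to down [ 0.0002  0.0004 -0.0051]
```

>>> {"method": "play_rows", "body": {
  "moves": [
    [-1,20,5,0,0,0,-0.005],
    [-1,10,3,20,0,0,0],
    [-1,0,0,25,0,0,0],
    [-1,0,0,30,0,0,0],
    [-1,0,0,30,0,0,0],
    [-1,0,0,26,0,0,0],
    [-1,0,0,20,0,0,0],
    [-1,0,0,10,0,0,0],
    [-1,0,0,0,0,0,0],
    [-1,0,0,0,0,0,0]
  ]
}}

```text
clock: 3.25
eef_pos: [0.5392, 0.3086, 0.1005]
orientation: [1.941, 2.469, 0.0]
wrist_force: [0.8, 0.3, 0.3]
width: 0.0852
```

```bash
python3 - <<'E'
from h import *
show([.539,.3107,.10])
c=r.capture("wrist"); cv2.imwrite("pics/w1.png",c["frame"])
c=r.capture("scene"); cv2.imwrite("pics/s1.png",cv2.resize(c["frame"][100:300,100:350],None,fx=3,fy=3))
E
```

```text
t 3.25 p [539.1775 308.5948 100.513 ] yaw 1.8090 z [ 0.0005 -0.0001 -1.    ] F [0.7781 0.2911 0.2742] T [ 0.0563 -0.0268 -0.0412] w 0.0852
shift tool mm [2.0877 0.324  0.5128]
turn to down [0.0005 0.0002 0.    ]
```

View pics/w1.png

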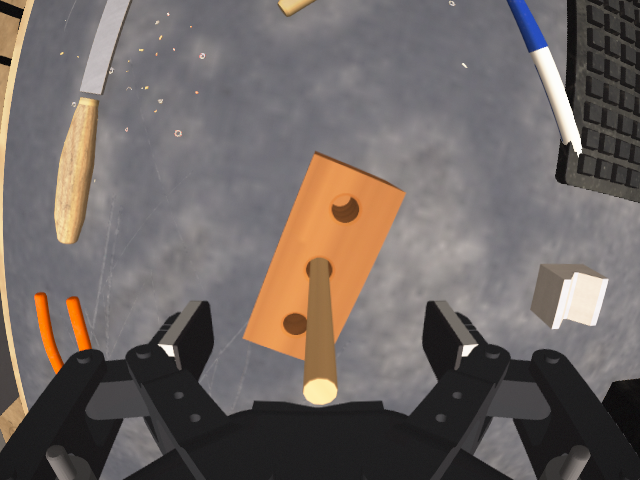

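View pics/s1.png

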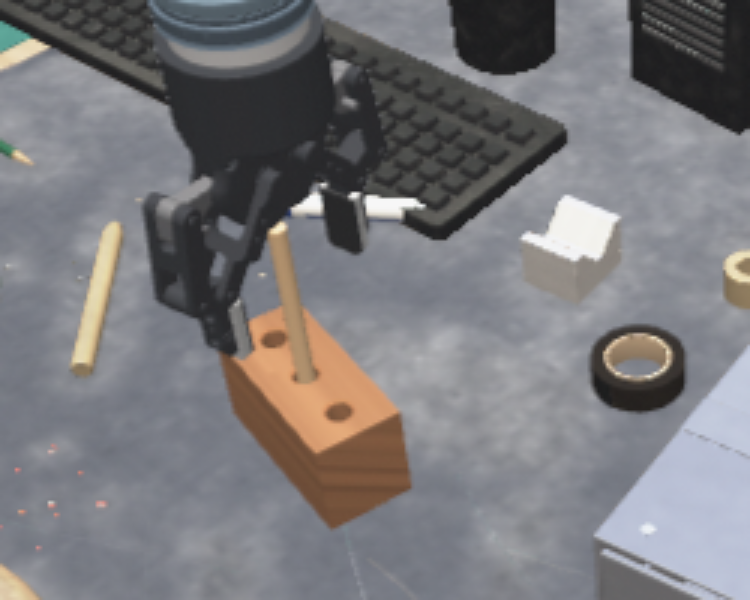

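The dowel stands midway between the open jaws (wrist image, top end at (320,390), jaws at (195,340) and (440,340)), clear of the gripper body. I'll close on it.

>>> {"method": "play_rows", "body": {
  "moves": [
    [-1,2,0,0,0,0,0],
    [1,0,0,0,0,0,0],
    [1,0,0,0,0,0,0],
    [1,0,0,0,0,0,0],
    [1,0,0,0,0,0,0],
    [1,0,0,0,0,0,0],
    [1,0,0,0,0,0,0],
    [1,0,0,0,0,0,0],
    [1,0,0,0,0,0,0],
    [1,0,0,0,0,0,0]
  ],
  "grip_force": 80
}}

```text
clock: 4.35
eef_pos: [0.5384, 0.3111, 0.1004]
orientation: [1.941, 2.47, 0.001]
wrist_force: [-0.3, -0.5, 0.6]
width: 0.0078
```

```bash
python3 - <<'E'
from h import *
show()
E
```

```text
t 4.35 p [538.433  311.0716 100.4049] yaw 1.8098 z [ 0.0003  0.0002 -1.    ] F [-0.2753 -0.5331  0.6241] T [ 0.0226 -0.0996  0.0041] w 0.0078
turn to down [ 0.0003 -0.0001  0.0008]
```

>>> {"method": "play_rows", "body": {
  "moves": [
    [1,0,0,-5,0,0,0],
    [1,0,0,-15,0,0,0],
    [1,0,0,-20,0,0,0],
    [1,0,0,-20,0,0,0],
    [1,0,0,-20,0,0,0],
    [1,0,0,-20,0,0,0],
    [1,0,0,-20,0,0,0],
    [1,0,0,-15,0,0,0],
    [1,0,0,-5,0,0,0],
    [1,0,0,0,0,0,0]
  ]
}}

```text
clock: 5.35
eef_pos: [0.5386, 0.3114, 0.2415]
orientation: [1.94, 2.47, 0.003]
wrist_force: [-0.4, 0.4, -0.1]
width: 0.0081
```

```bash
python3 - <<'E'
from h import *
show([.6473,.0136,.240])
for n in("scene","top","wrist"):
    c=r.capture(n); cv2.imwrite(f"pics/{n}2.png",c["frame"])
s=cv2.imread("pics/scene2.png"); cv2.imwrite("pics/s2.png",cv2.resize(s[60:260,120:370],None,fx=3,fy=3))
E
```

```text
t 5.35 p [538.6075 311.3502 241.4505] yaw 1.8099 z [ 0.0016  0.0008 -1.    ] F [-0.4189  0.3689 -0.1444] T [ 0.0113 -0.0226  0.0391] w 0.0081
shift tool mm [-315.0206   35.0917    1.3977]
turn to down [ 0.0018 -0.0004  0.0009]
```

View pics/s2.png

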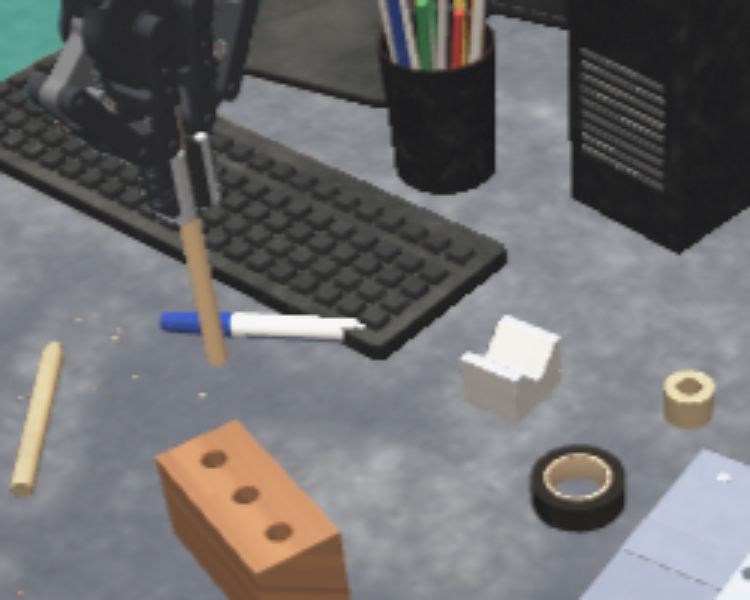

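View pics/wrist2.png

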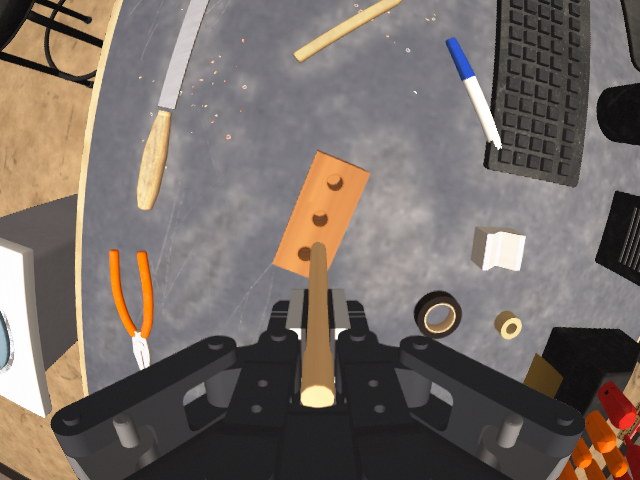

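The dowel is lifted and looks upright; its tip is at about (192,180) in the scene image and (318,245) in the wrist image. I'll check the tip offset with rays.

```bash
python3 - <<'E'
from h import *
u,v=unc((216,360),3,120,60)
CAM["scene"]=c=r.capture("scene")
print("scene",onz("scene",u,v,.151))
w=r.capture("wrist"); s=r.sense(); M=R.from_rotvec(s["orientation"]).as_matrix()
du,dv=318-w["cx"],247-w["cy"]; rr=np.hypot(du,dv); th=rr/w["fx"]
d=np.array([np.sin(th)*du/rr,-np.sin(th)*dv/rr,-np.cos(th)]); d=M@w["mount"][:3,:3]@d; o=s["eef_pos"]+M@w["mount"][:3,3]
print("wrist",o+d*(.151-o[2])/d[2], s["eef_pos"])
print(tri([(o,d),ray("scene",u,v)]))
E
```

```text
scene [0.5384 0.3129 0.151 ]
wrist [0.5384 0.3113 0.151 ] [0.5377 0.3105 0.2389]
(array([0.538 , 0.3118, 0.152 ]), [np.float64(0.00030018401857635605), np.float64(0.00030018401857631377)])
```

>>> {"method": "play_rows", "body": {
  "moves": [
    [1,-25,3,0,0,0,0],
    [1,-35,4,0,0,0,0],
    [1,-35,4,0,0,0,0],
    [1,-35,4,0,0,0,0],
    [1,-35,4,0,0,0,0],
    [1,-35,4,0,0,0,0],
    [1,-35,4,0,0,0,0],
    [1,-35,4,0,0,0,0],
    [1,-30,3,0,0,0,0],
    [1,-15,2,0,0,0,0]
  ]
}}

```text
clock: 6.6
eef_pos: [0.6482, 0.0085, 0.239]
orientation: [-1.947, -2.465, 0.004]
wrist_force: [0.1, -1.0, -0.4]
width: 0.008
```

>>> {"method": "play_rows", "body": {
  "moves": [
    [1,0,0,0,0,0,0],
    [1,0,0,5,0,0,0],
    [1,0,0,5,0,0,0],
    [1,0,0,5,0,0,0],
    [1,0,0,5,0,0,0],
    [1,0,0,3,0,0,0],
    [1,0,0,0,0,0,0],
    [1,0,0,0,0,0,0],
    [1,0,0,0,0,0,0],
    [1,0,0,0,0,0,0]
  ]
}}

```text
clock: 7.6
eef_pos: [0.6481, 0.0134, 0.2176]
orientation: [1.941, 2.47, 0.001]
wrist_force: [-0.9, -0.1, -0.8]
width: 0.0076
```

```bash
python3 - <<'E'
from h import *
show([.648,.0138,.205])
for n in("scene","top","wrist"):
    c=r.capture(n); cv2.imwrite(f"pics/{n}3.png",c["frame"])
s=cv2.imread("pics/scene3.png"); cv2.imwrite("pics/s3.png",cv2.resize(s[180:330,290:490],None,fx=4,fy=4))
s=cv2.imread("pics/wrist3.png"); cv2.imwrite("pics/w3.png",cv2.resize(s[150:350,220:420],None,fx=3,fy=3))
E
```

```text
t 7.60 p [648.0894  13.4025 217.6408] yaw 1.8096 z [ 0.0007 -0.     -1.    ] F [-0.8669 -0.0961 -0.8258] T [-0.0481 -0.0531 -0.0086] w 0.0076
shift tool mm [ 0.4095 -0.0009 12.6408]
turn to down [0.0006 0.0002 0.0006]
```

View pics/s3.png

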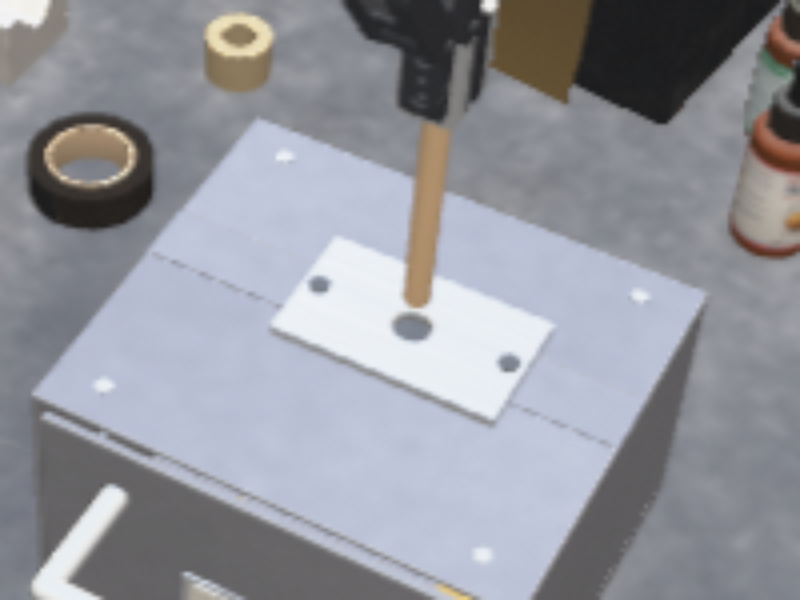

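View pics/w3.png

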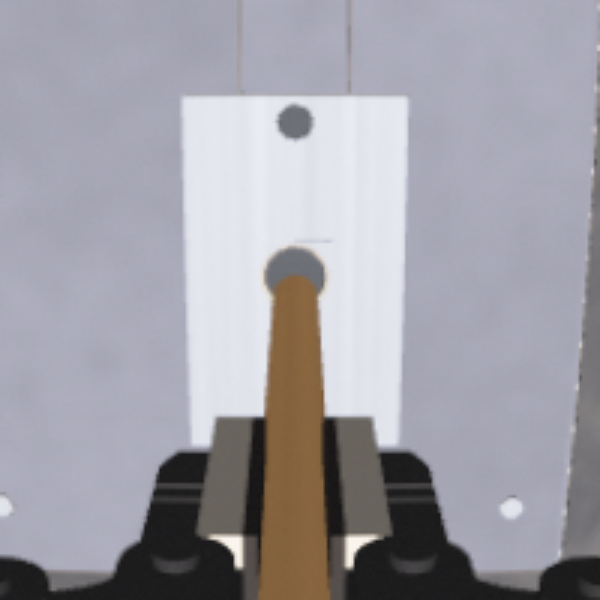

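The dowel's tip (wrist crop (296,280)) stands right above the hole (centre about (295,274)) and is sideways centred. In the scene crop the tip is at (417,300) and the hole at (412,326). I'll compute the hole position from these views.

```bash
python3 - <<'E'
from h import *
w=r.capture("wrist"); s=r.sense(); M=R.from_rotvec(s["orientation"]).as_matrix()
def wr(u,v,z):
    du,dv=u-w["cx"],v-w["cy"]; rr=np.hypot(du,dv); th=rr/w["fx"]
    d=np.array([np.sin(th)*du/rr,-np.sin(th)*dv/rr,-np.cos(th)]); d=M@w["mount"][:3,:3]@d; o=s["eef_pos"]+M@w["mount"][:3,3]
    return M.T@(o+d*(z-o[2])/d[2]-s["eef_pos"])*1000
f=lambda x,y:unc((x,y),3,220,150)
for q in((295,246),(264,275),(326,275)): print("hole rim, tool mm",wr(*f(*q),.114))
print("screw",wr(*f(295,122),.1155))
print("tip front edge",wr(*f(296,275),.127))
print("plate end edge",wr(*f(295,96),.114))
u,v=unc((412,326),4,290,180); p=onz("scene",u,v,.114); print("scene hole tool",M.T@(p-s["eef_pos"])*1000)
u,v=unc((417,301),4,290,180); p=onz("scene",u,v,.127); print("scene tip tool",M.T@(p-s["eef_pos"])*1000)
E
```

```text
hole rim, tool mm [  7.0762   1.1413 103.4621]
hole rim, tool mm [  0.2413  -5.9568 103.4603]
hole rim, tool mm [  0.2331   8.2367 103.4644]
screw [ 35.6557   1.1481 101.9612]
tip front edge [ 3.8371  1.3446 90.4623]
plate end edge [ 41.2753   1.1515 103.4611]
scene hole tool [  0.1247  -0.6624 103.4618]
scene tip tool [-0.6361 -0.6823 90.4618]
```

>>> {"method": "play_rows", "body": {
  "moves": [
    [1,0.7,0,3,0,0,0],
    [1,0,0,3,0,0,0],
    [1,0,0,3,0,0,0],
    [1,0,0,2,0,0,0],
    [1,0,0,1,0,0,0],
    [1,0,0,1,0,0,0],
    [1,0,0,1,0,0,0],
    [1,0,0,1,0,0,0],
    [1,0,0,0,0,0,0],
    [1,0,0,0,0,0,0]
  ]
}}

```text
clock: 8.85
eef_pos: [0.6477, 0.0142, 0.2023]
orientation: [1.941, 2.47, 0.0]
wrist_force: [0.8, 0.3, 0.2]
width: 0.0079
```

```bash
python3 - <<'E'
from h import *
show([.648,.0138,.205])
E
```

```text
t 8.85 p [647.6955  14.186  202.3278] yaw 1.8098 z [ 0.0001  0.     -1.    ] F [0.7743 0.2564 0.1964] T [ 0.0239  0.007  -0.0196] w 0.0079
shift tool mm [-0.4471  0.2046 -2.6722]
turn to down [ 0.0001 -0.      0.0008]
```

>>> {"method": "play_rows", "body": {
  "moves": [
    [1,0,0,1,0,0,0],
    [1,0,0,1,0,0,0],
    [1,0,0,1,0,0,0],
    [1,0,0,0.5,0,0,0],
    [1,0,0,0.5,0,0,0],
    [1,0,0,0,0,0,0],
    [1,0,0,0,0,0,0],
    [1,0,0,0,0,0,0],
    [1,0,0,0,0,0,0],
    [1,0,0,0,0,0,0]
  ]
}}

```text
clock: 9.85
eef_pos: [0.6477, 0.0142, 0.1983]
orientation: [1.941, 2.47, 0.0]
wrist_force: [0.4, 0.5, 0.3]
width: 0.0084
```

```bash
python3 - <<'E'
from h import *
show([.648,.0138,.205])
E
```

```text
t 9.85 p [647.683   14.1875 198.3226] yaw 1.8098 z [ 0.0001  0.0001 -1.    ] F [0.4334 0.5309 0.2705] T [0.0148 0.0049 0.0231] w 0.0084
shift tool mm [-0.4513  0.2167 -6.6774]
turn to down [ 0.0001 -0.      0.0008]
```

In the hole without contact (tip about 6 mm below the plate's top). I'll press on in small steps.

>>> {"method": "play_rows", "body": {
  "moves": [
    [1,0,0,1,0,0,0],
    [1,0,0,1,0,0,0],
    [1,0,0,1,0,0,0],
    [1,0,0,1,0,0,0],
    [1,0,0,1,0,0,0],
    [1,0,0,1,0,0,0],
    [1,0,0,0,0,0,0],
    [1,0,0,0,0,0,0],
    [1,0,0,0,0,0,0],
    [1,0,0,0,0,0,0]
  ]
}}

```text
clock: 10.85
eef_pos: [0.6482, 0.0143, 0.1942]
orientation: [1.94, 2.469, 0.001]
wrist_force: [-1.0, -0.0, 6.7]
width: 0.0075
```

```bash
python3 - <<'E'
from h import *
show([.648,.0138,.205])
E
```

```text
t 10.85 p [648.1873  14.2969 194.2182] yaw 1.8097 z [ 0.0013 -0.0004 -1.    ] F [-0.9945 -0.0421  6.6848] T [-0.0209  0.5242  0.027 ] w 0.0075
shift tool mm [ -0.4461  -0.2865 -10.7819]
turn to down [0.0012 0.0007 0.0007]
```

>>> {"method": "play_rows", "body": {
  "moves": [
    [1,0,0,1,0,0,0],
    [1,0,0,1,0,0,0],
    [1,0,0,1,0,0,0],
    [1,0,0,0.5,0,0,0],
    [1,0,0,0.5,0,0,0],
    [1,0,0,0,0,0,0],
    [1,0,0,0,0,0,0],
    [1,0,0,0,0,0,0],
    [1,0,0,0,0,0,0],
    [1,0,0,0,0,0,0]
  ]
}}

```text
clock: 11.85
eef_pos: [0.6483, 0.0143, 0.19]
orientation: [1.94, 2.469, 0.001]
wrist_force: [-1.7, -1.2, 5.4]
width: 0.0082
```

```bash
python3 - <<'E'
from h import *
show([.648,.0138,.205])
c=r.capture("scene"); cv2.imwrite("pics/s4.png",cv2.resize(c["frame"][180:380,270:490],None,fx=3,fy=3))
E
```

```text
t 11.85 p [648.2765  14.3425 189.9871] yaw 1.8098 z [ 0.0015 -0.0002 -1.    ] F [-1.7087 -1.2228  5.4112] T [0.0307 0.3698 0.0023] w 0.0082
shift tool mm [ -0.4705  -0.3757 -15.0132]
turn to down [0.0014 0.0006 0.0008]
```

View pics/s4.png

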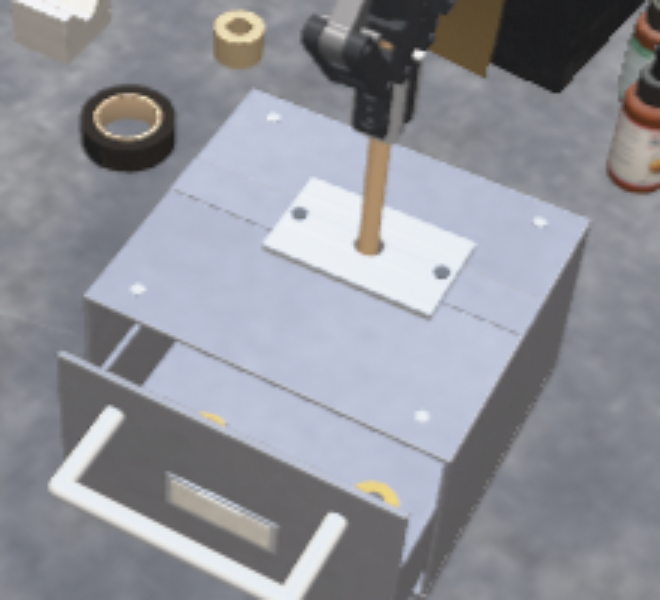

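The drawer has sprung out (front edge now at scene crop (60,355)–(405,515)) with the dowel in the hole. I'll press 2 mm more to be sure, then withdraw.

>>> {"method": "play_rows", "body": {
  "moves": [
    [1,0,0,1,0,0,0],
    [1,0,0,0.5,0,0,0],
    [1,0,0,0.5,0,0,0],
    [1,0,0,0,0,0,0],
    [1,0,0,0,0,0,0],
    [1,0,0,0,0,0,0],
    [1,0,0,0,0,0,0],
    [1,0,0,0,0,0,0],
    [1,0,0,0,0,0,0],
    [1,0,0,0,0,0,0]
  ]
}}

```text
clock: 12.9
eef_pos: [0.6483, 0.0143, 0.1882]
orientation: [1.94, 2.469, 0.001]
wrist_force: [-1.0, -0.2, 7.1]
width: 0.008
```

>>> {"method": "play_rows", "body": {
  "moves": [
    [1,0,0,-5,0,0,0],
    [1,0,0,-5,0,0,0],
    [1,0,0,-5,0,0,0],
    [1,0,0,-5,0,0,0],
    [1,0,0,-5,0,0,0],
    [1,0,0,-10,0,0,0],
    [1,0,0,-10,0,0,0],
    [1,0,0,-10,0,0,0],
    [1,0,0,-5,0,0,0],
    [1,0,0,0,0,0,0]
  ]
}}

```text
clock: 13.9
eef_pos: [0.6485, 0.0144, 0.2479]
orientation: [1.939, 2.469, 0.003]
wrist_force: [0.0, 0.6, -0.4]
width: 0.0077
```

```bash
python3 - <<'E'
from h import *
show([.539,.3107,.245])
c=r.capture("scene"); cv2.imwrite("pics/s5.png",cv2.resize(c["frame"][150:350,270:490],None,fx=3,fy=3))
E
```

```text
t 13.90 p [648.5301  14.3632 247.9248] yaw 1.8098 z [ 0.0027  0.0001 -1.    ] F [ 0.0487  0.6066 -0.4062] T [-0.019  -0.0087  0.009 ] w 0.0077
shift tool mm [313.8446 -36.2685   2.6547]
turn to down [0.0027 0.0005 0.0008]
```

View pics/s5.png

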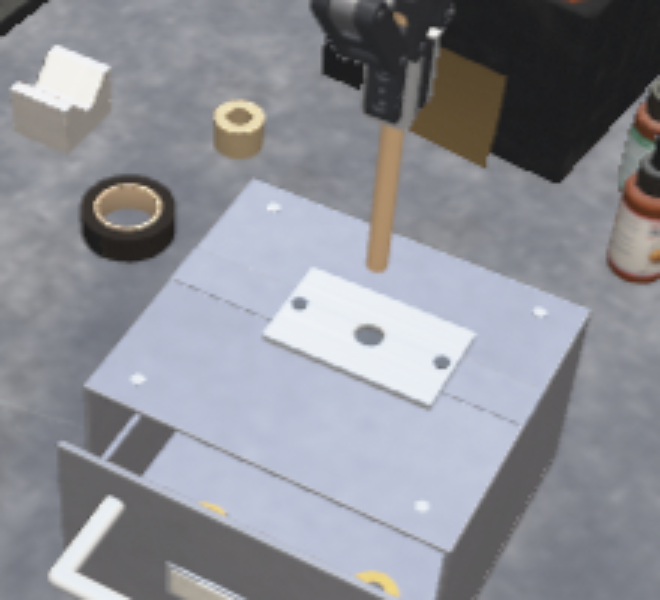

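The dowel is out and still upright, tip at scene crop (377,268), and the drawer stays partly open. Back to the stand.

>>> {"method": "play_rows", "body": {
  "moves": [
    [1,24,-3,0,0,0,0],
    [1,35,-4,0,0,0,0],
    [1,35,-4,0,0,0,0],
    [1,35,-4,0,0,0,0],
    [1,35,-4,0,0,0,0],
    [1,35,-4,0,0,0,0],
    [1,35,-4,0,0,0,0],
    [1,35,-4,0,0,0,0],
    [1,30,-3,0,0,0,0],
    [1,15,-2,0,0,0,0]
  ]
}}

```text
clock: 14.95
eef_pos: [0.5357, 0.3144, 0.246]
orientation: [-1.933, -2.474, -0.0]
wrist_force: [-0.2, 0.1, -0.5]
width: 0.0081
```

>>> {"method": "play_rows", "body": {
  "moves": [
    [1,0,0,15,0,0,0],
    [1,0,0,20,0,0,0],
    [1,0,0,20,0,0,0],
    [1,0,0,15,0,0,0],
    [1,0,0,5,0,0,0],
    [1,0,0,0,0,0,0],
    [1,0,0,0,0,0,0],
    [1,0,0,0,0,0,0],
    [1,0,0,0,0,0,0],
    [1,0,0,0,0,0,0]
  ]
}}

```text
clock: 15.95
eef_pos: [0.5387, 0.3111, 0.1721]
orientation: [1.94, 2.47, 0.002]
wrist_force: [0.2, 0.1, 0.3]
width: 0.0081
```

```bash
python3 - <<'E'
from h import *
show([.5387,.3108,.155])
c=r.capture("scene"); cv2.imwrite("pics/s6.png",cv2.resize(c["frame"][130:290,130:290],None,fx=3.5,fy=3.5))
c=r.capture("wrist"); cv2.imwrite("pics/w6.png",cv2.resize(c["frame"][150:350,220:420],None,fx=3,fy=3))
E
```

```text
t 15.95 p [538.6819 311.0722 172.079 ] yaw 1.8100 z [ 0.0012  0.0006 -1.    ] F [0.1956 0.1257 0.2651] T [ 0.0391  0.0211 -0.0213] w 0.0081
shift tool mm [-0.2735 -0.0698 17.0789]
turn to down [ 0.0013 -0.0003  0.001 ]
```

View pics/s6.png

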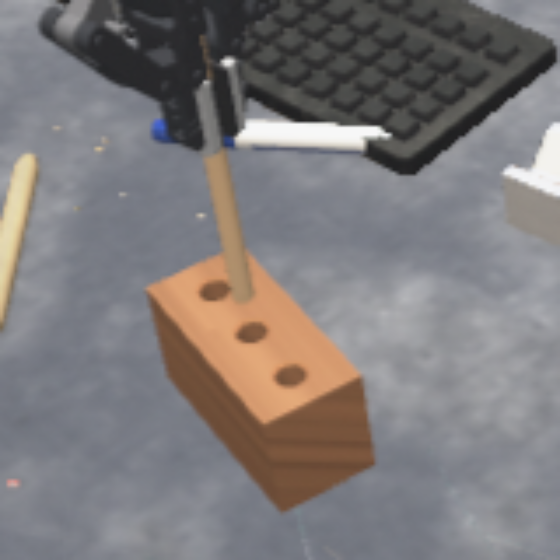

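View pics/w6.png

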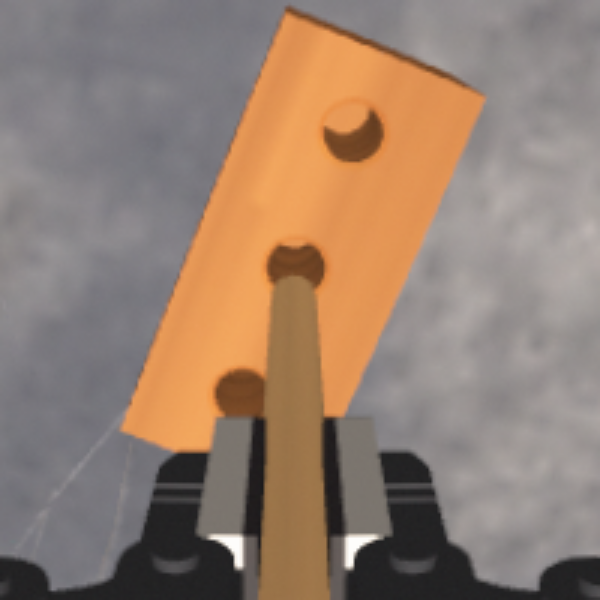

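The dowel's tip (wrist crop (294,283)) is above the middle hole (centre about (296,268)), and the scene agrees. I'll quantify the offset.

```bash
python3 - <<'E'
from h import *
w=r.capture("wrist"); s=r.sense(); M=R.from_rotvec(s["orientation"]).as_matrix()
def wr(u,v,z):
    du,dv=u-w["cx"],v-w["cy"]; rr=np.hypot(du,dv); th=rr/w["fx"]
    d=np.array([np.sin(th)*du/rr,-np.sin(th)*dv/rr,-np.cos(th)]); d=M@w["mount"][:3,:3]@d; o=s["eef_pos"]+M@w["mount"][:3,3]
    return M.T@(o+d*(z-o[2])/d[2]-s["eef_pos"])*1000
f=lambda x,y:unc((x,y),3,220,150)
for q in((296,238),(267,267),(325,267)): print(wr(*f(*q),.06))
print("tip front",wr(*f(294,275),s["eef_pos"][2]-.0904))
print(wr(*f(354,131),.06))
E
```

```text
[  6.9823   1.3835 111.5934]
[ -0.0517  -5.4607 111.5894]
[ -0.0602   8.2284 111.5963]
tip front [ 3.8539  0.911  90.4008]
[ 32.3031  14.7069 111.602 ]
```

>>> {"method": "play_rows", "body": {
  "moves": [
    [1,0.4,0.3,5,0,0,0],
    [1,0,0,7,0,0,0],
    [1,0,0,7,0,0,0],
    [1,0,0,3,0,0,0],
    [1,0,0,3,0,0,0],
    [1,0,0,3,0,0,0],
    [1,0,0,2,0,0,0],
    [1,0,0,0,0,0,0],
    [1,0,0,0,0,0,0],
    [1,0,0,0,0,0,0]
  ]
}}

```text
clock: 17.1
eef_pos: [0.5387, 0.3113, 0.1416]
orientation: [1.941, 2.47, 0.001]
wrist_force: [-0.1, -0.3, -0.5]
width: 0.0077
```

```bash
python3 - <<'E'
from h import *
show([.5387,.3108,.102])
E
```

```text
t 17.10 p [538.7435 311.2951 141.5693] yaw 1.8098 z [ 0.0005  0.0003 -1.    ] F [-0.1328 -0.2624 -0.5068] T [-0.0041  0.0256  0.0382] w 0.0077
shift tool mm [-0.4773 -0.181  39.5691]
turn to down [ 0.0005 -0.0002  0.0008]
```

In the hole with no force (tip about 9 mm below the block's top). Going down the rest of the way.

>>> {"method": "play_rows", "body": {
  "moves": [
    [1,0,0,5,0,0,0],
    [1,0,0,6,0,0,0],
    [1,0,0,6,0,0,0],
    [1,0,0,6,0,0,0],
    [1,0,0,6,0,0,0],
    [1,0,0,5,0,0,0],
    [1,0,0,4,0,0,0],
    [1,0,0,2,0,0,0],
    [1,0,0,0,0,0,0],
    [1,0,0,0,0,0,0]
  ]
}}

```text
clock: 18.1
eef_pos: [0.5387, 0.3113, 0.1015]
orientation: [1.941, 2.47, 0.001]
wrist_force: [-0.1, -0.2, 0.1]
width: 0.0077
```

```bash
python3 - <<'E'
from h import *
show([.5387,.3108,.102])
E
```

```text
t 18.10 p [538.6852 311.3196 101.4798] yaw 1.8099 z [ 0.0003  0.0002 -1.    ] F [-0.0954 -0.1555  0.1324] T [-0.0091 -0.0287 -0.0278] w 0.0077
shift tool mm [-0.5082 -0.1085 -0.5204]
turn to down [ 0.0004 -0.0001  0.0009]
```

>>> {"method": "play_rows", "body": {
  "moves": [
    [1,0,0,1,0,0,0],
    [1,0,0,0,0,0,0],
    [-1,0,0,0,0,0,0],
    [-1,0,0,0,0,0,0],
    [-1,0,0,0,0,0,0],
    [-1,0,0,0,0,0,0],
    [-1,0,0,0,0,0,0],
    [-1,0,0,0,0,0,0],
    [-1,0,0,0,0,0,0],
    [-1,0,0,0,0,0,0]
  ]
}}

```text
clock: 19.1
eef_pos: [0.5386, 0.3112, 0.1003]
orientation: [-1.941, -2.47, -0.0]
wrist_force: [0.3, -0.1, 0.2]
width: 0.0852
```

>>> {"method": "play_rows", "body": {
  "moves": [
    [-1,0,0,-10,0,0,0],
    [-1,0,0,-15,0,0,0],
    [-1,0,0,-20,0,0,0],
    [-1,0,0,-20,0,0,0],
    [-1,0,0,-20,0,0,0],
    [-1,0,0,-20,0,0,0],
    [-1,0,0,-20,0,0,0],
    [-1,0,0,-10,0,0,0],
    [-1,0,0,-5,0,0,0],
    [-1,0,0,0,0,0,0]
  ]
}}

```text
clock: 20.1
eef_pos: [0.5388, 0.3114, 0.2412]
orientation: [1.94, 2.47, 0.002]
wrist_force: [1.0, 0.3, -0.5]
width: 0.0858
```

```bash
python3 - <<'E'
from h import *
s,M=show()
c=r.capture("scene"); cv2.imwrite("pics/s7.png",c["frame"]); cv2.imwrite("pics/s7a.png",cv2.resize(c["frame"][130:290,130:290],None,fx=3.5,fy=3.5))
c=r.capture("top"); cv2.imwrite("pics/t7.png",cv2.resize(c["frame"][145:325,310:460],None,fx=3.3,fy=3.3)); cv2.imwrite("pics/t7b.png",cv2.resize(c["frame"][240:300,170:260],None,fx=8,fy=8,interpolation=cv2.INTER_CUBIC))
E
```

```text
t 20.10 p [538.8132 311.3845 241.2108] yaw 1.8098 z [ 0.0014  0.0006 -1.    ] F [ 0.9914  0.2928 -0.5327] T [0.0367 0.0674 0.0209] w 0.0858
turn to down [ 0.0015 -0.0002  0.0008]
```

View pics/s7.png

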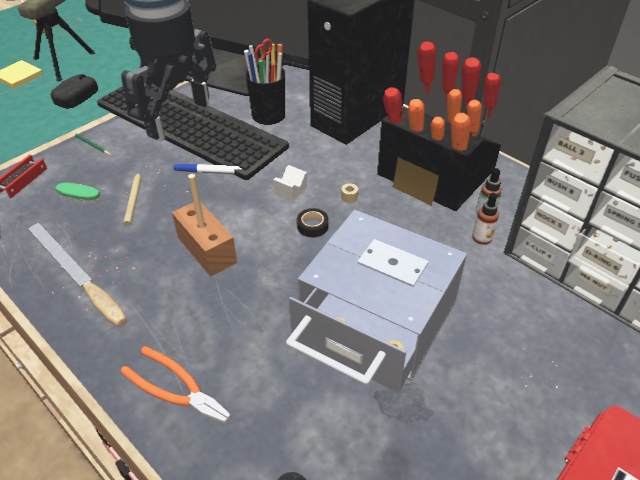

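View pics/s7a.png

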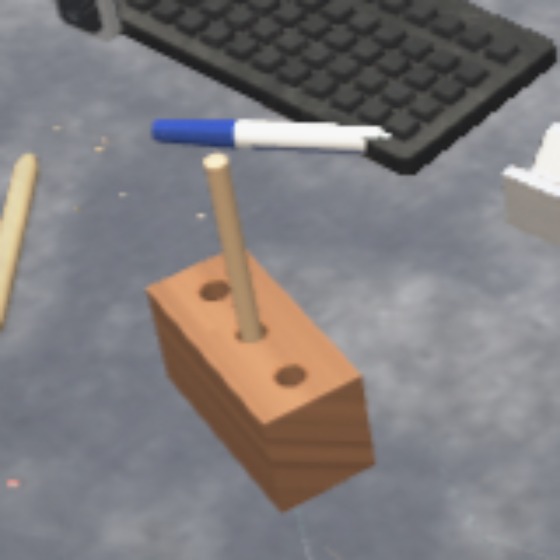

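View pics/t7.png

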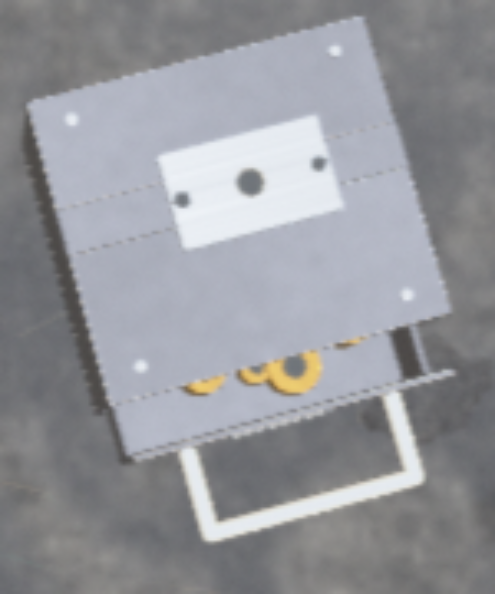

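The dowel stands in the middle hole exactly as at the start (top end at (192,176) in the scene image, as before), and the drawer is partly out. I'll locate the handle.

```bash
python3 - <<'E'
from h import *
p1=onz("top",*unc((210,532),3.3,310,145),.08);p2=onz("top",*unc((417,475),3.3,310,145),.08)
q1=onz("scene",292,344,.08);q2=onz("scene",368,377,.08)
print(p1,p2,q1,q2); h=(p1+p2)/2; print("handle",h,"len",np.linalg.norm(p1-p2))
o=np.array([.6357,.0189]);ex=np.array([np.cos(.238),np.sin(.238)]); ey=np.array([-ex[1],ex[0]])
d=-(h[:2]-o)@ex-.127; print("out",d,"lat",(h[:2]-o)@ey)
t=o-(.127+d)*ex; show([t[0],t[1],.20])
E
```

```text
[0.4735 0.0364 0.08  ] [ 0.4998 -0.072   0.08  ] [0.4719 0.0319 0.08  ] [ 0.5033 -0.0702  0.08  ]
handle [ 0.4866 -0.0178  0.08  ] len 0.11152474584164779
out 0.02653338079893869 lat -0.0005553237969628614
t 20.30 p [537.9625 310.6109 238.9875] yaw 1.8098 z [-0.002  -0.0011 -1.    ] F [ 0.4914 -0.1635  0.1746] T [-0.0218  0.0085  0.0308] w 0.0857
shift tool mm [-306.3792 -127.5456   39.4524]
turn to down [-0.0022  0.0006  0.0008]
```

>>> {"method": "play_rows", "body": {
  "moves": [
    [-1,-25,-10,0,0,0,0],
    [-1,-35,-15,0,0,0,0],
    [0.3,-35,-15,0,0,0,0],
    [0.3,-35,-15,0,0,0,0],
    [0.3,-35,-15,0,0,0,0],
    [0.3,-35,-15,0,0,0,0],
    [0.3,-35,-15,0,0,0,0],
    [0.3,-35,-14,0,0,0,0],
    [0.3,-26,-10,0,0,0,0],
    [0.3,-10,-4,0,0,0,0]
  ]
}}

```text
clock: 21.3
eef_pos: [0.4856, -0.0204, 0.2394]
orientation: [-1.947, -2.464, 0.003]
wrist_force: [-0.5, -0.5, 0.1]
width: 0.0301
```

>>> {"method": "play_rows", "body": {
  "moves": [
    [0.3,0,0,15,0,0,0],
    [0.3,0,0,25,0,0,0],
    [0.3,0,0,25,0,0,0],
    [0.3,0,0,25,0,0,0],
    [0.3,0,0,20,0,0,0],
    [0.3,0,0,10,0,0,0],
    [0.3,0,0,0,0,0,0],
    [0.3,0,0,0,0,0,0],
    [0.3,0,0,0,0,0,0],
    [0.3,0,0,0,0,0,0]
  ]
}}

```text
clock: 22.3
eef_pos: [0.4877, -0.0164, 0.1215]
orientation: [1.939, 2.469, 0.002]
wrist_force: [1.1, 0.1, 0.1]
width: 0.03
```

```bash
python3 - <<'E'
from h import *
o=np.array([.6357,.0189]);ex=np.array([np.cos(.238),np.sin(.238)])
t=o-(.1535)*ex; show([t[0],t[1],.066])
c=r.capture("wrist"); cv2.imwrite("pics/w8.png",c["frame"])
c=r.capture("scene"); cv2.imwrite("pics/s8.png",cv2.resize(c["frame"][200:400,230:480],None,fx=3,fy=3))
E
```

```text
t 22.30 p [487.7221 -16.3736 121.4802] yaw 1.8098 z [ 0.0025 -0.0003 -1.    ] F [1.0732 0.13   0.0611] T [-0.0403  0.0464 -0.0366] w 0.0300
shift tool mm [-0.5571 -1.5072 55.4774]
turn to down [0.0023 0.0009 0.0008]
```

View pics/w8.png

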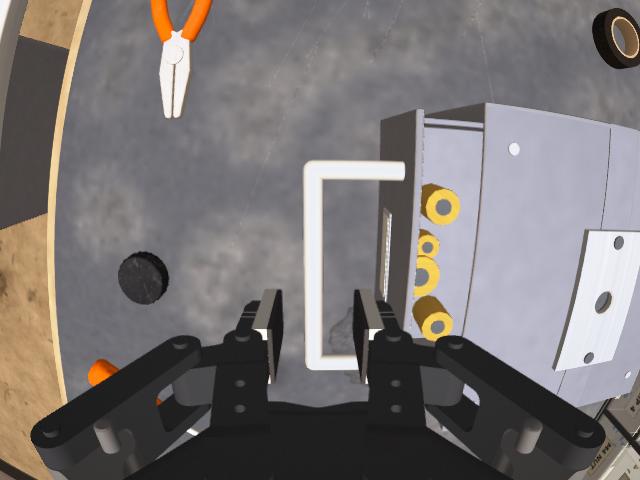

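View pics/s8.png

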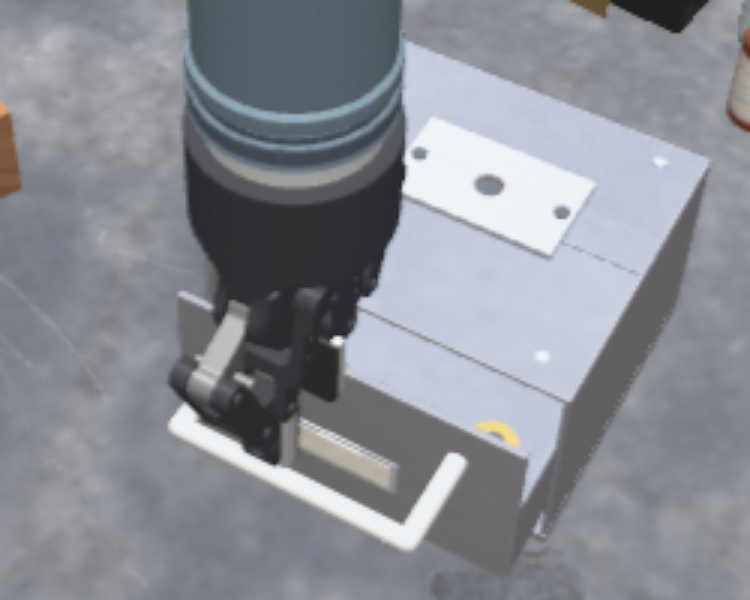

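The bar (wrist image column 314) lies between the fingers at (268,330) and (368,330), with the drawer front just right of the right finger. I'll check the front's top height before descending.

```bash
python3 - <<'E'
from h import *
print(tri([ray("top",*unc((455,372),3.3,310,145)),ray("scene",*unc((527,457),3,230,200))]))
print(tri([ray("top",*unc((130,461),3.3,310,145)),ray("scene",*unc((180,293),3,230,200))]))
E
```

```text
(array([ 0.5508, -0.0883,  0.1022]), [np.float64(0.0003715627903752402), np.float64(0.00037156279037498554)])
(array([0.5111, 0.0775, 0.1007]), [np.float64(0.0009144472016331572), np.float64(0.0009144472016331696)])
```

>>> {"method": "play_rows", "body": {
  "moves": [
    [0.3,0,-4,5,0,0,0],
    [0.3,0,0,10,0,0,0],
    [0.3,0,0,10,0,0,0],
    [0.3,0,0,10,0,0,0],
    [0.3,0,0,8,0,0,0],
    [0.3,0,0,5,0,0,0],
    [0.3,0,0,3,0,0,0],
    [0.3,0,0,0,0,0,0],
    [0.3,0,0,0,0,0,0],
    [0.3,0,0,0,0,0,0]
  ]
}}

```text
clock: 23.5
eef_pos: [0.4833, -0.0173, 0.0697]
orientation: [1.94, 2.47, 0.001]
wrist_force: [0.6, -0.3, 0.4]
width: 0.0299
```

```bash
python3 - <<'E'
from h import *
show()
c=r.capture("wrist"); cv2.imwrite("pics/w9.png",c["frame"])
E
```

```text
t 23.50 p [483.2502 -17.3416  69.7166] yaw 1.8099 z [ 0.0011 -0.0001 -1.    ] F [ 0.5577 -0.3031  0.421 ] T [-0.0301  0.0045  0.019 ] w 0.0299
turn to down [0.001  0.0003 0.0009]
```

View pics/w9.png

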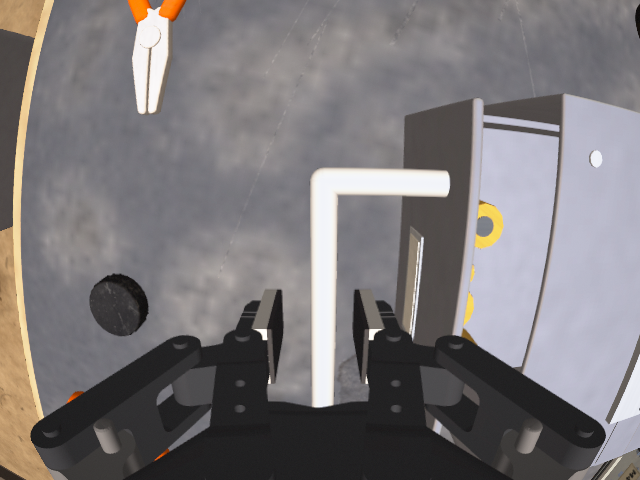

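The bar is between the fingers with no contact force. I'll pull along the tool's −y (the cabinet's −x) with the inner finger.

>>> {"method": "play_rows", "body": {
  "moves": [
    [0.3,0,-3,0,0,0,0],
    [0.3,0,-4,0,0,0,0],
    [0.3,0,-6,0,0,0,0],
    [0.3,0,-8,0,0,0,0],
    [0.3,0,-8,0,0,0,0],
    [0.3,0,-8,0,0,0,0],
    [0.3,0,-8,0,0,0,0],
    [0.3,0,-6,0,0,0,0],
    [0.3,0,-4,0,0,0,0],
    [0.3,0,-2,0,0,0,0]
  ]
}}

```text
clock: 24.55
eef_pos: [0.4265, -0.0311, 0.0692]
orientation: [-1.941, -2.47, 0.001]
wrist_force: [1.5, 1.1, 0.2]
width: 0.0297
```

>>> {"method": "play_rows", "body": {
  "moves": [
    [0.3,0,-1,0,0,0,0],
    [0.3,0,-1,0,0,0,0],
    [0.3,0,-1,0,0,0,0],
    [0.3,0,-1,0,0,0,0],
    [0.3,0,-1,0,0,0,0],
    [0.3,0,0,0,0,0,0],
    [0.3,0,0,0,0,0,0],
    [0.3,0,0,0,0,0,0],
    [0.3,0,0,0,0,0,0],
    [0.3,0,0,0,0,0,0]
  ]
}}

```text
clock: 25.55
eef_pos: [0.4255, -0.0313, 0.0698]
orientation: [1.938, 2.468, 0.008]
wrist_force: [6.9, 1.3, -6.6]
width: 0.0298
```

```bash
python3 - <<'E'
from h import *
show()
c=r.capture("wrist"); cv2.imwrite("pics/w10.png",c["frame"])
E
```

```text
t 25.55 p [425.4705 -31.3215  69.8099] yaw 1.8105 z [ 0.006   0.0015 -1.    ] F [ 6.8903  1.2701 -6.6107] T [ 0.2682 -1.3294 -0.0374] w 0.0298
turn to down [0.0062 0.     0.0015]
```

View pics/w10.png

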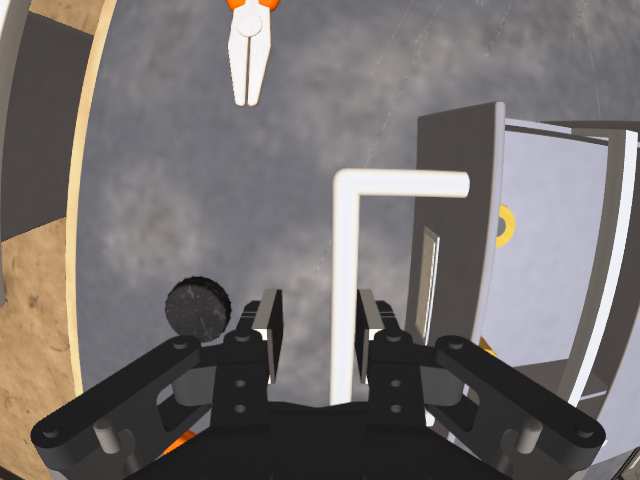

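The bar touches the inner finger at (345,300) and the drawer is at its stop, since the force has risen to 7 N. I'll back off towards mid-gap and lift away.

>>> {"method": "play_rows", "body": {
  "moves": [
    [0.3,0,4,0,0,0,0],
    [0.3,0,6,0,0,0,0],
    [0.3,0,0,0,0,0,0],
    [0.3,0,0,0,0,0,0],
    [0.3,0,0,0,0,0,0],
    [0.3,0,0,-5,0,0,0],
    [0.3,0,0,-10,0,0,0],
    [0.3,0,0,-10,0,0,0],
    [0.3,0,0,-20,0,0,0],
    [0.3,0,0,-20,0,0,0]
  ]
}}

```text
clock: 26.6
eef_pos: [0.4322, -0.0296, 0.1357]
orientation: [1.94, 2.471, 0.0]
wrist_force: [0.2, -0.3, 0.6]
width: 0.0299
```

>>> {"method": "play_rows", "body": {
  "moves": [
    [0.3,0,0,-30,0,0,0],
    [0.3,0,0,-30,0,0,0],
    [0.3,0,0,-30,0,0,0],
    [0.3,-30,0,-20,0,0,0],
    [0.3,-40,0,0,0,0,0],
    [0.3,-40,0,0,0,0,0],
    [0.3,-40,0,0,0,0,0],
    [0.3,-20,0,0,0,0,0],
    [0.3,0,0,0,0,0,0],
    [0.3,0,0,0,0,0,0]
  ]
}}

```text
clock: 27.6
eef_pos: [0.4724, -0.1935, 0.2445]
orientation: [-1.939, -2.47, -0.002]
wrist_force: [-0.2, 1.1, -0.0]
width: 0.0298
```

```bash
python3 - <<'E'
from h import *
show()
c=r.capture("scene"); cv2.imwrite("pics/s11.png",c["frame"])
c=r.capture("top"); cv2.imwrite("pics/t11.png",cv2.resize(c["frame"][140:340,170:460],None,fx=2.7,fy=2.7))
E
```

```text
t 27.60 p [ 472.3934 -193.4712  244.4931] yaw 1.8104 z [-0.0002  0.0015 -1.    ] F [-0.2442  1.1239 -0.0219] T [ 0.0093  0.0057 -0.0536] w 0.0298
turn to down [ 0.0002 -0.0015  0.0014]
```

View pics/s11.png

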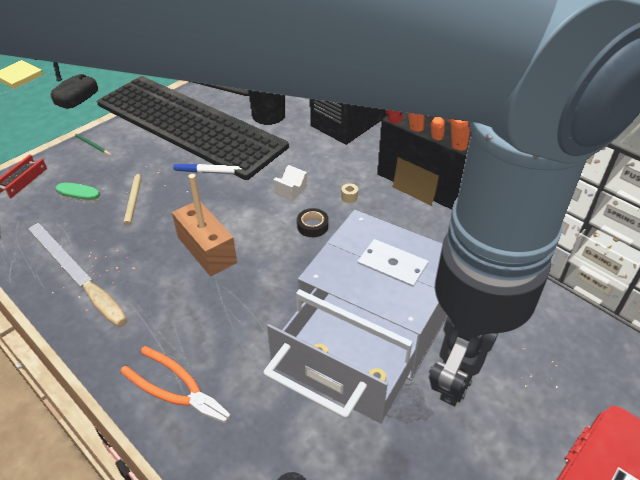

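View pics/t11.png

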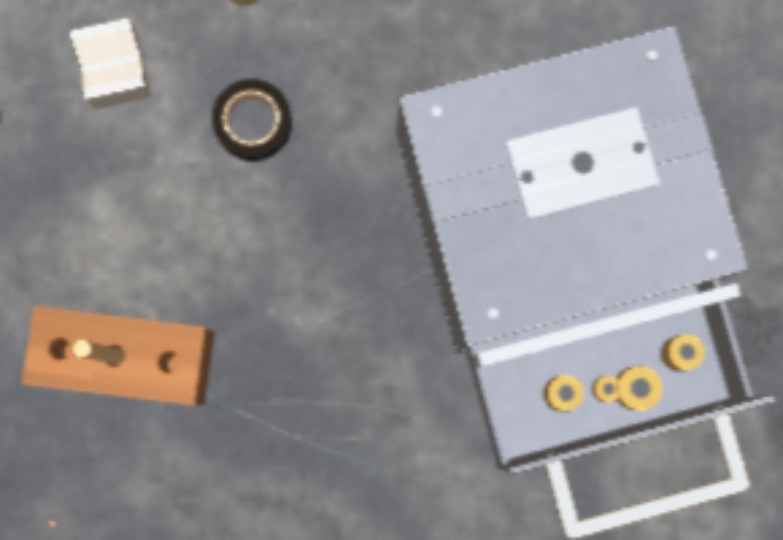

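Both views show the dowel in the middle hole and the drawer far out. The handle's ends are at (575,525) and (742,482) in the top crop, and the gripper is clear. A quick check of the opening before handing in.

```bash
python3 - <<'E'
from h import *
p=(onz("top",*unc((574,528),2.7,170,140),.08)+onz("top",*unc((742,482),2.7,170,140),.08))/2
o=np.array([.6357,.0189]);ex=np.array([np.cos(.238),np.sin(.238)])
print("out",-(p[:2]-o)@ex-.127)
print("dowel tri", tri([ray("top",*unc((82,349),2.7,170,140)),ray("scene",192,176)]))
E
```

```text
out 0.07778101994725076
dowel tri (array([0.5389, 0.3111, 0.1587]), [np.float64(0.00020524569296551042), np.float64(0.0002052456929654363)])
```

```bash
python3 - <<'E'
from workcell import r
print(r.finish_job())
E
```

```text
the job is handed in; nothing more can be done
None
```

The job is done and handed in at about 28 s of the 72 s allowed; handing in gave no verdict.

- **Release:** I took the dowel from the stand's middle hole. I lowered it straight into the release hole found in the camera images rather than sliding along the plate from feel_start. The catch freed the drawer with wrist force readings of about 5 to 7 N.
- **Dowel and drawer:** I put the dowel back in the same hole, then hooked the handle and pulled the drawer to its stop, where the wrist force read about 10 N.
- **Last checks:**
  - The drawer is out 78 mm by camera, and about 79 mm from where the finger stood on the bar.
  - The dowel's top end is at (0.539, 0.311, 0.159), the same place as at the start within 1 mm, so it is upright and fully down.
  - The gripper is clear of everything.
- **Not confirmed:** The catch travel could only be inferred. It was about 6 to 8 mm, from the tip's depth. No check failed or disagreed by more than the 2 mm calibration.

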